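# Load the wide sample carrier into the spectrometer's loading dock

## Robot

A 6-joint arm with a two-finger parallel gripper is mounted at the origin on the work surface. World frame = base frame: x ahead of the robot, y to its left, z up, the work surface at z = 0. Lengths are in m, angles in rad, forces in N, time in s.
With the tool pointing down it reaches from about 0.275 to 1 m from the base axis. Payload 8.4 kg.
Tool frame: the origin (TCP) lies on the centre line of the jaws, within the pads' length; the fingertips stand 17 mm ahead of it and the grasp point (between the pads) lies 2 mm behind it (bot.tcp_to_tips is the z of the fingertips in the tool frame, in m); z points along the fingers, y is the line along which they close (so a half turn about z gives the same grasp; the last joint's range is limited). The gripper opens to 85 mm and grips with 20 to 120 N. Pads are 22 mm wide; open, the fingers measure 114 mm over their backs; the gripper's body (76 mm by 85 mm) begins 54 mm behind the grasp point. The pads swing forward as they close: fully open they stand 13 mm farther back than shut.
Start: joints at [1.233, 0.353, 1.633, -0, 1.155, -0.002], TCP at [0.206, 0.59, 0.248] pointing down, gripper open.
Joint ranges: [-2.63, 2.63], [-0.92, 2.1], [0.06, 2.66], [-1.3, 4.44], [0, 2.69], [-3.02, 3.02]. Speed limits (rad/s): [2.22, 2.22, 2.79, 3.14, 3.14, 3.14].

## Interface

Orientations are given as a unit quaternion [x, y, z, w].
In Python, from workcell import bot, hand, kinematics, get_obs, vision, hand_in gives the robot as it stands. The module is installed in compiled form; this text tells all that it offers. Calls block until the motion is done:
- bot.reach(position, orientation): joint-space move of the TCP to a pose.
- bot.servo_line(position, ori=None, velocity=0.15): straight line of the TCP; ori=None keeps the orientation; velocity is the mean speed in m/s.
- bot.goto_joints(angles): joint-space move.
- hand.move_gripper(opening, strength=None): finger opening in m; strength is the grip in N (None keeps the last); returns when the fingers have stopped.
- bot.dwell(seconds).
- kinematics.solve_ik(position, orientation): joint angles nearest the present ones, or None.
- get_obs(): the state.
- vision.read_camera(name): name is "side" or "top" or "wrist"; returns a dict with "frame" (480x640x3 uint8, red, green, blue), "intrinsics" (3x3 intrinsics, pixels), "view" (4x4, takes a point from world to camera coordinates). Camera axes: x right, y down, z forward; pixel columns grow to the right and rows downward; lengths in m; the calibration is good to about 2 mm. A picture is of the moment at which its call begins. There is no depth.
A pose or a line that the arm cannot do raises bot.IKError and nothing moves.
- hand_in(): hands the job in; it is judged then, once.
The state is a dict: "time_s": time; "joint_pos": joint angles; "joint_vel": joint speeds; "joint_efforts": joint torques, N m; "position": TCP position; "orientation": TCP orientation; "wrist_force": force on the tool from outside, world axes, zero at the start; "ft_torque": the same for the moment, N m; "gripper_width": finger opening in m; "grip_force": force on a finger pad.
Only numpy, scipy, OpenCV 4.12 (cv2) and the standard library are available. Lean on these libraries where they do the work, as an engineer would, in place of code of your own. Each camera call takes 0.05 s, during which the arm holds its last target. There are 200 camera calls.

## Task

Get the next sample run ready: first swing the dock's latch bar well clear of the slot, then lift the wide sample carrier (not the narrow one) up and off its hook and slide it edgewise down into the dock's slot until it is fully home. Then swing the latch bar back against its stop so that it holds the carrier in, let go, and leave the narrow carrier and everything else on the bench where they are.

Things in the scene. Friction and masses are not known exactly. Their poses are not given: they have to be found in the camera images.
- carrier: Wide sample carrier, loose, 0.14 kg. Aluminium plate 5 thick (x), 70 wide (y), z 0 to 65, two dark discs; above it a window z 65 to 99 between two 7 wide strips (outer width 36); on top a black grip block 12 (x) x 36 (y), z 99 to 145. Origin: centre of bottom edge, z up. Both faces alike. Hangs on hook_a, bar through the window. Grasp the top 28 mm of the block, closing along x.
- carrier_eye (a point): Top middle of the wide carrier's window, on the underside of its grip block, 99 above the carrier's origin.
- narrow: The narrow sample carrier, a bystander: same heights and grip block, but its plate is only 44 wide and has one disc. It hangs on the other hook (hook_b) and must be left hanging there.
- hook_a: Fixed stand on which the wide carrier hangs. Base 70 x 80 x 14 high; round post at its origin; a level bar, 8 diameter, top at z 150, runs 97 along the stand's -x, then turns up at 45 degrees, 12 further out and 12 up (its top at z 162). Origin: centre of base underside. The two stands can change places.
- hook_a_seat (a point): Where the wide carrier hangs: top of hook_a's bar, 75 from the post and 22 behind the start of the upturned end. Lift the carrier 16 to 20 mm, then move it along the stand's -x by at least 45 mm to clear the end.
- hook_b: The other hook stand, same shape, with the narrow carrier.
- dock: Fixed white loading dock, a block 100 (x) x 190 (y) x 75 high with one slot in its top and the latch bar. Origin: centre of its underside; z up.
- dock_slot (a point): Centre of the slot's mouth, on the dock's top face (z 75), at y -30 in the dock's frame. The slot is 8 wide along the dock's x, 75 long along its y, 60 deep, with a 3 mm chamfer at the mouth. Fully home, the carrier's origin is 60 below this point, its plate stands 5 out of the slot, and the grip block's top is 85 above this point.
- latch_pivot (a point): Foot of the latch's vertical pivot, on the dock's top face at y +32 in the dock's frame (62 from the slot centre).
- latch_knob (a point): Top centre of the latch's upright black knob, 14 diameter, 43 high (15.5 to 58.5 above the dock's top), on the bar's tail, 40 from the pivot. When shut it is on the far side of the pivot from the slot.
- latch (a joint): Angle of the latch, a steel bar 14 wide, 8 thick, underside 7.5 above the dock's top (2.5 above the shoulder of a carrier fully home). 0 = shut against its stop: the bar lies along the dock's y, its end, 38 from the pivot, over the slot's +y end. Grows counter-clockwise from above (knob goes to the dock's -x) to 1.6 rad. Stays where left.
- vial: Bystander: small amber jar, 28 diameter, 45 high; origin at underside.
- dish: Bystander: white ceramic dish, 56 diameter, 18 high; origin at underside.
- beaker: Bystander: glass beaker, 70 diameter, 90 high; origin at underside.
- spatula: Bystander: small lab spatula, 160 long, lying on the bench.
- reagent: Bystander: amber bottle, 60 diameter, 140 high; origin at underside.
- jar: Bystander: white jar, 56 diameter, 80 high; origin at underside.
There are look-alikes about, which are no part of the job. What is shaped like the carrier but orange is not meant. What is shaped like the dock but blue or orange is not meant.

How it is judged:
By the outcome, as a careful person would: the job done as asked, in the order asked, and still so for the second after the job is handed in, with the robot touching nothing.
It also fails if it takes over 72 s, if anything falls off the work surface, if the arm or the gripper's body presses on something with over 40 N, if the wrist force passes 120 N, or if a joint passes its speed limit or range.

## Working session

There is one attempt and no reset: what is moved stays moved. The work goes in short steps, each a Python script; the robot and the scene stay as the last script left them, time stands still between calls to the robot, and variables do not carry over. Pictures are saved under pics/ and viewed, at most 11 in all, crops included, and the job is handed in when it is done.

```bash
mkdir -p pics
cat > h.py <<'E'
import numpy as np, cv2
from workcell import bot, hand, kinematics, get_obs, vision, hand_in
def snap(n,f):
    d=vision.read_camera(n); cv2.imwrite(f,d["frame"][:,:,::-1]); np.savez(f.replace('.png','.npz'),**d); return d
def ray(d,u,v):
    K=np.array(d["intrinsics"]);V=np.array(d["view"]);R=V[:3,:3];c=-R.T@V[:3,3]
    r=R.T@np.linalg.solve(K,[u,v,1]); return c,r
def onz(d,u,v,z):
    c,r=ray(d,u,v); return c+r*(z-c[2])/r[2]
def proj(d,p):
    K=np.array(d["intrinsics"]);V=np.array(d["view"]);q=K@(V[:3,:3]@np.array(p)+V[:3,3]);return q[:2]/q[2]
def tri(a,pa,b,pb):
    c1,r1=ray(a,*pa);c2,r2=ray(b,*pb)
    s=np.linalg.lstsq(np.c_[r1,-r2],c2-c1,rcond=None)[0]
    p,q=c1+r1*s[0],c2+r2*s[1];return (p+q)/2,np.linalg.norm(p-q)
E
python3 - <<'E'
from h import *
for n in("top","side"):
    d=snap(n,f"pics/{n}0.png"); print(n,d["view"],d["intrinsics"])
print(get_obs())
E
```

```text
top [[-0.02438007 -0.99970035  0.00219545  0.03885996]
 [-0.99713312  0.02415999 -0.07170664  0.48118312]
 [ 0.07163211 -0.00393737 -0.99742335  1.33199342]
 [ 0.          0.          0.          1.        ]] [[496.01487324   0.         324.72476114]
 [  0.         496.01487324 238.81705138]
 [  0.           0.           1.        ]]
side [[ 9.60680642e-01 -2.77655670e-01 -1.78318219e-04 -4.59183433e-01]
 [-1.51775430e-01 -5.24600625e-01 -8.37710214e-01  1.93943364e-01]
 [ 2.32501445e-01  8.04799051e-01 -5.46114974e-01  1.26380101e+00]
 [ 0.00000000e+00  0.00000000e+00  0.00000000e+00  1.00000000e+00]] [[604.21316562   0.         323.65945969]
 [  0.         604.21316562 225.98991241]
 [  0.           0.           1.        ]]
{'time_s': 0.1, 'joint_pos': array([ 1.23259633e+00,  3.53575375e-01,  1.63406939e+00,  1.18463888e-05,
        1.15523665e+00, -2.39696806e-03]), 'joint_vel': array([-0.00031119, -0.00110227, -0.00278193, -0.00091541, -0.00209403,
       -0.00021127]), 'joint_efforts': array([-5.23326853e-04, -6.06359553e+01, -3.42819464e+01,  1.84963784e-05,
        3.93671013e-03, -5.15020218e-06]), 'position': array([0.20580898, 0.58969342, 0.24763483]), 'orientation': array([ 1.67116068e-01,  9.85937018e-01, -6.34143754e-04, -1.14547021e-04]), 'wrist_force': array([-0.23673038,  0.21529937,  0.01293595]), 'ft_torque': array([-0.0319178 ,  0.00605169,  0.00150679]), 'grip_force': 0.0, 'gripper_width': 0.08533485885909355}
```

View pics/top0.png

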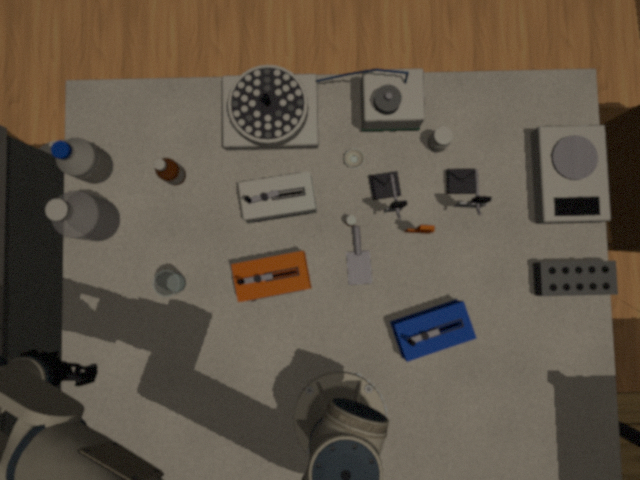

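View pics/side0.png

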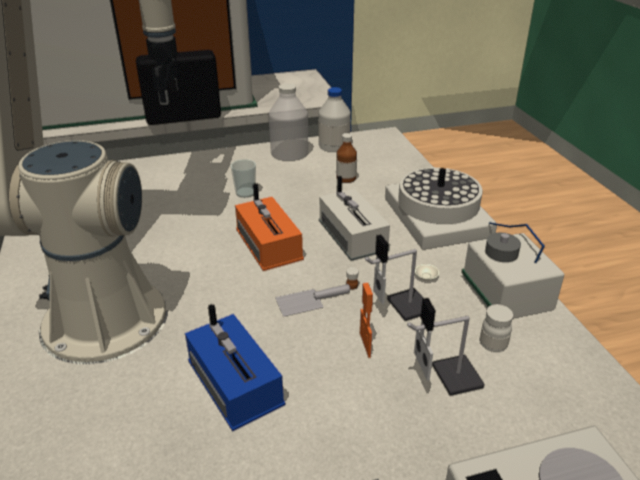

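Run:
```python
from h import *
t=cv2.imread('pics/top0.png');s=cv2.imread('pics/side0.png')
z=lambda i,x,y,w,h,W,H:cv2.resize(i[y:y+h,x:x+w],(W,H),interpolation=cv2.INTER_CUBIC)
a=np.hstack([z(t,230,165,100,75,400,300),z(t,355,160,150,75,400,200+100)[:, :400] if 0 else z(t,360,160,140,105,400,300)])
b=np.hstack([z(s,310,170,100,75,400,300),z(s,350,225,160,160,300,300),np.zeros((300,100,3),np.uint8)])
cv2.imwrite('pics/m1.png',np.clip(np.vstack([a,b])*1.4,0,255).astype(np.uint8))
```

```text
(no output)
```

View pics/m1.png

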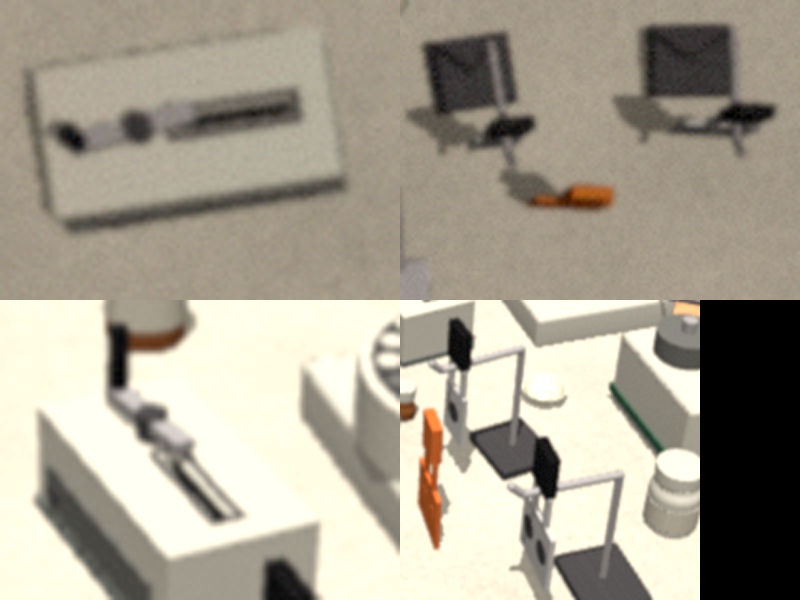

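```bash
cat >> h.py <<'E'
def q(a): # tool down, closing direction at angle a from world x
    t=(np.pi/2-a)/2; return [np.sin(t),np.cos(t),0,0]
E
python3 - <<'E'
from h import *
d=dict(np.load('pics/top0.npz'))
for n,u,v,z in [("c1",237.5,182.5,.075),("c2",310.5,172.5,.075),("c3",316,210.5,.075),("c4",246,219,.075),("sl0",272,198,.075),("sl1",305,189,.075),("base",461,180,.014),("blk",480,200,.196),("or",423,229,.145)]:
    print(n,onz(d,u,v,z).round(3))
for k,(p,z) in enumerate([((.50,.08),.40),((.47,-.30),.42)]):
    bot.reach([*p,z],q(0)); w=snap("wrist",f"pics/w{k}.png"); o=get_obs();print(o["time_s"],o["position"],o["joint_pos"].round(2));print(w["view"].round(3),w["intrinsics"].round(0).tolist())
a=np.hstack([cv2.imread(f'pics/w{k}.png') for k in (0,1)])
E
```

```text
c1 [0.631 0.253 0.075]
c2 [0.653 0.061 0.075]
c3 [0.553 0.048 0.075]
c4 [0.535 0.232 0.075]
sl0 [0.588 0.163 0.075]
sl1 [0.61  0.076 0.075]
base [ 0.635 -0.352  0.014]
blk [ 0.553 -0.343  0.196]
or [ 0.491 -0.215  0.145]
2.325 [0.49992673 0.08071053 0.39969542] [0.16 0.05 1.68 0.   1.41 0.16]
[[ 1.     0.001 -0.    -0.5  ]
 [ 0.001 -0.963  0.269  0.002]
 [ 0.    -0.269 -0.963  0.545]
 [ 0.     0.     0.     1.   ]] [[335.0, 0.0, 322.0], [0.0, 335.0, 245.0], [0.0, 0.0, 1.0]]
3.8 [ 0.47048823 -0.29892997  0.41995782] [-0.57  0.13  1.55  0.    1.46 -0.57]
[[ 1.     0.001  0.    -0.471]
 [ 0.001 -0.963  0.269 -0.369]
 [ 0.001 -0.269 -0.963  0.463]
 [ 0.     0.     0.     1.   ]] [[335.0, 0.0, 322.0], [0.0, 335.0, 245.0], [0.0, 0.0, 1.0]]
```

View pics/w0.png

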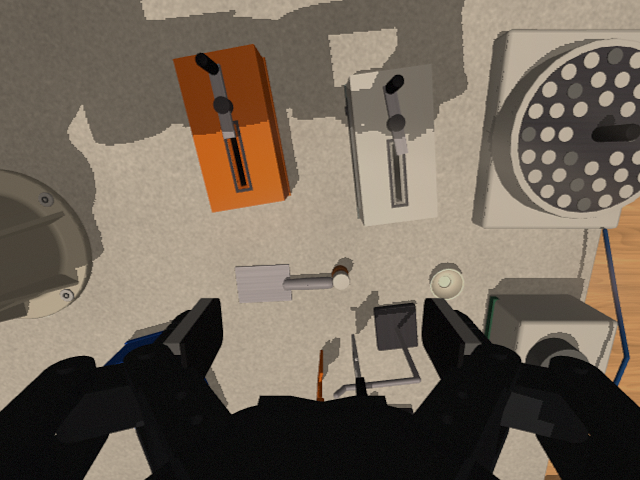

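View pics/w1.png

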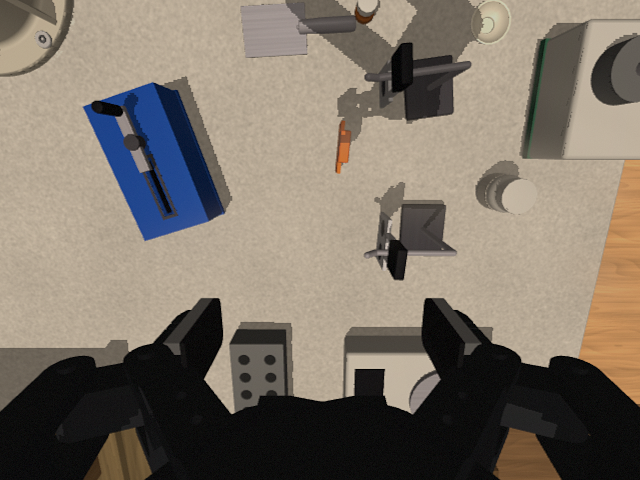

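Run:
```python
from h import *
bot.reach([.553,-.345,.33],q(0)); snap("wrist","pics/c1.png")
bot.reach([.60,.14,.28],q(0)); snap("wrist","pics/d1.png"); print(get_obs()["time_s"])
a=cv2.imread('pics/c1.png')[60:360,140:540];b=cv2.imread('pics/d1.png')[0:360,120:520]
z=lambda i:cv2.resize(i,(400,i.shape[0]))
im=np.zeros((600,800,3),np.uint8);im[:300,:400]=a;im[:360,400:]=b
cv2.imwrite('pics/m2.png',im)
```

```text
6.2667
```

View pics/m2.png

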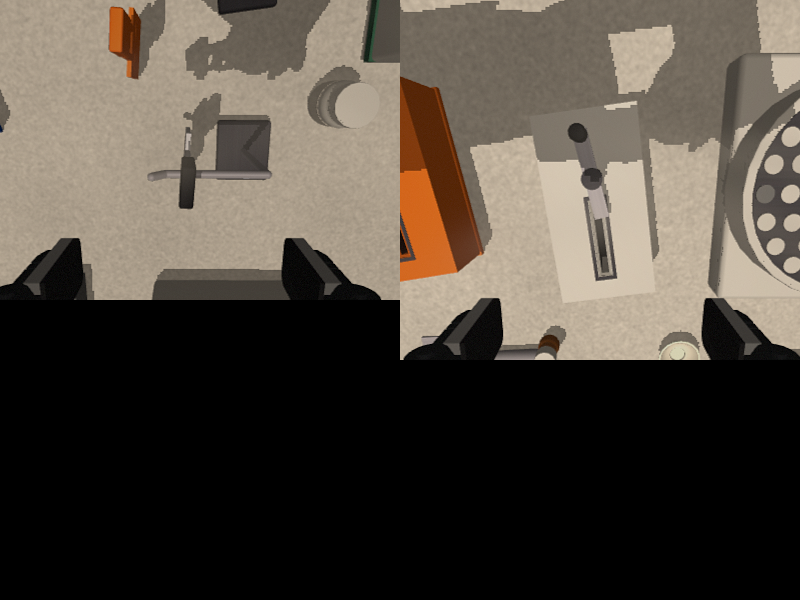

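Run:
```python
from h import *
z=lambda i,x,y,w,h,s:cv2.resize(i[y:y+h,x:x+w],(w*s,h*s),interpolation=cv2.INTER_CUBIC)
c=cv2.imread('pics/c1.png');d=cv2.imread('pics/d1.png')
im=np.zeros((600,800,3),np.uint8)
im[:,:400]=np.clip(z(c,280,165,80,120,5)*1.6,0,255)
im[:,400:]=z(d,270,105,80,120,5)[:600,:400] if 0 else cv2.resize(d[100:310,250:390],(400,600),interpolation=cv2.INTER_CUBIC)
cv2.imwrite('pics/m3.png',im)
```

```text
(no output)
```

View pics/m3.png

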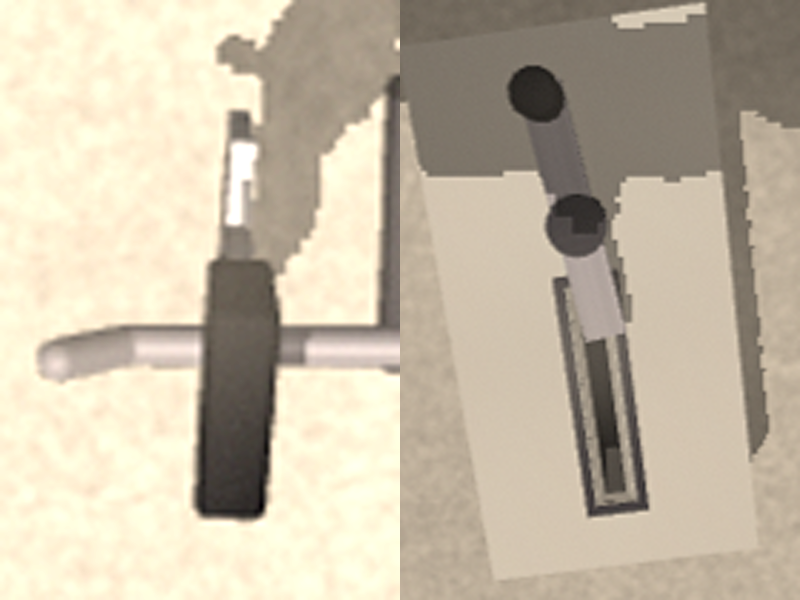

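Run:
```python
from h import *
c=dict(np.load('pics/c1.npz'));d=dict(np.load('pics/d1.npz'))
print("block")
for x,y in [(208,320),(277,320),(196,517),(266,517)]: print(onz(c,280+x/5-.4,165+y/5-.4,.196).round(4))
for n,x,y,z in [("sl_rim TL",555,279,.075),("BL",588,516,.075),("BR",648,508,.075),("mid BL",560+17,430,.075),("dock BL",497,579,.075),("BR",757,546,.075),("TR",706,3,.075),("piv",577,222,.0925),("knob",537,93,.1335),("barend",607,336,.0905)]:
  print(n,onz(d,250+(x-400)*.35-.3,100+y*.35-.3,z).round(4))
for n,x,y,z in [("seat bar R",300,345,.15),("bar L",135,345,.15)]: print(n,onz(c,280+x/5-.4,165+y/5-.4,.15).round(4))
```

```text
block
[ 0.5525 -0.3346  0.196 ]
[ 0.5634 -0.3346  0.196 ]
[ 0.5506 -0.3676  0.196 ]
[ 0.562  -0.3675  0.196 ]
sl_rim TL [0.5831 0.164  0.075 ]
BL [0.5939 0.0768 0.075 ]
BR [0.616  0.0799 0.075 ]
mid BL [0.5902 0.1098 0.075 ]
dock BL [0.5596 0.0516 0.075 ]
BR [0.6566 0.0648 0.075 ]
TR [0.6327 0.2518 0.075 ]
piv [0.5914 0.1845 0.0925]
knob [0.5821 0.2216 0.1335]
barend [0.6009 0.147  0.0905]
seat bar R [ 0.5696 -0.3497  0.15  ]
bar L [ 0.5387 -0.3498  0.15  ]
```

```bash
cat >> h.py <<'E'
YAW=.128; PIV=np.array([.5916,.184]); SLOT=np.array([.5998,.122])
def knob(th,z,off=0): # gripper pose around knob, off: shift along opening tangent
    a=YAW+th; p=PIV+.04*np.array([-np.sin(a),np.cos(a)])+off*np.array([-np.cos(a),-np.sin(a)]); return [*p,z],q(a)
def F(): return get_obs()["wrist_force"].round(1)
E
python3 - <<'E'
from h import *
hand.move_gripper(.032)
bot.reach(*knob(.12,.20)); bot.servo_line(knob(.12,.115)[0],velocity=.12); print(F(),get_obs()["position"])
for th in np.linspace(.12,1.55,8)[1:]:
    p,o=knob(th,.115); bot.servo_line(p,ori=o,velocity=.08); print(round(th,2),F())
p,o=knob(1.55,.20); bot.servo_line(p,velocity=.2)
p,o=[.60,.14,.28],q(0); bot.reach(p,o); snap("wrist","pics/d2.png"); print(get_obs()["time_s"])
d=cv2.imread('pics/d2.png'); cv2.imwrite('pics/m4.png',cv2.resize(d[100:310,230:390],(457,600),interpolation=cv2.INTER_CUBIC))
E
```

```text
[ 1.3 -0.3 -0. ] [0.58244547 0.22280255 0.11581289]
0.32 [-0.2 -0.8  0.3]
0.53 [-0.2  0.2 -0.2]
0.73 [-0.7 -0.1  0.3]
0.94 [-0.1 -0.1  0.1]
1.14 [-0.4 -0.5  0.6]
1.35 [-0.1 -0.8 -0.1]
1.55 [-0.3  0.1 -0.4]
12.775
```

View pics/m4.png

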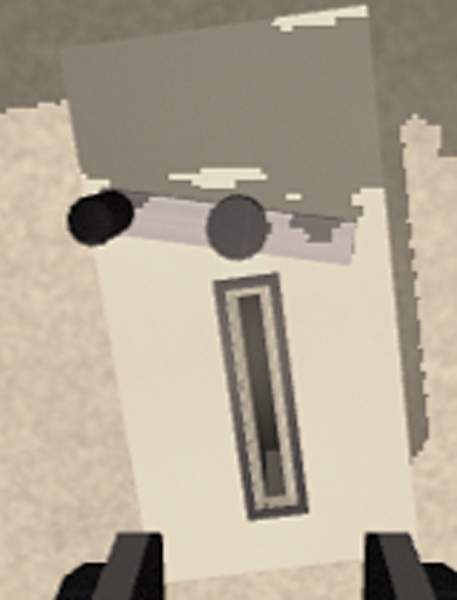

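Run:
```python
from h import *
d=dict(np.load('pics/d2.npz'))
P=np.array([onz(d,230+x*.35-.3,100+y*.35-.3,.075)[:2] for x,y in [(214,282),(279,272),(308,512),(250,521)]])
m=P.mean(0); t=(P[0]+P[1]-P[2]-P[3])/2; print(P.round(4),m.round(4),np.hypot(*t),np.arctan2(-t[0],t[1]))
# pick
o=q(-.03); c=[.5567,-.3497]
hand.move_gripper(.042)
bot.reach([*c,.25],o); bot.servo_line([*c,.186],velocity=.1); print(F())
hand.move_gripper(0.0,strength=60); s=get_obs(); print(s["gripper_width"],s["grip_force"],F(),s["position"],s["time_s"])
bot.servo_line([*c,.186+.018],velocity=.05); print(F(),get_obs()["gripper_width"])
bot.servo_line([c[0]-.06,c[1],.204],velocity=.1); print(F())
bot.servo_line([c[0]-.06,c[1],.33],velocity=.2); s=get_obs(); print(F(),s["position"],s["gripper_width"],s["time_s"])
a=snap("side","pics/s1.png"); cv2.imwrite('pics/m5.png',cv2.resize(cv2.imread('pics/s1.png')[150:400,260:560],(720,600),interpolation=cv2.INTER_CUBIC))
```

```text
[[0.5826 0.164 ]
 [0.6048 0.1674]
 [0.6159 0.0798]
 [0.5947 0.0762]] [0.5995 0.1219] 0.0884495624987548 0.13137150439757098
[-0.4 -0.1 -0.3]
0.010971311578032897 60.568885803222656 [-0.5  1.   4.3] [ 0.55704574 -0.34994535  0.18685184] 15.9917
[ 0.3 -0.3 -2.8] 0.01085712192292752
[ 0.4  0.4 -1.9]
[-0.9  1.2 -1.9] [ 0.49640909 -0.34931942  0.3287362 ] 0.011173658961955244 18.0333
```

View pics/m5.png

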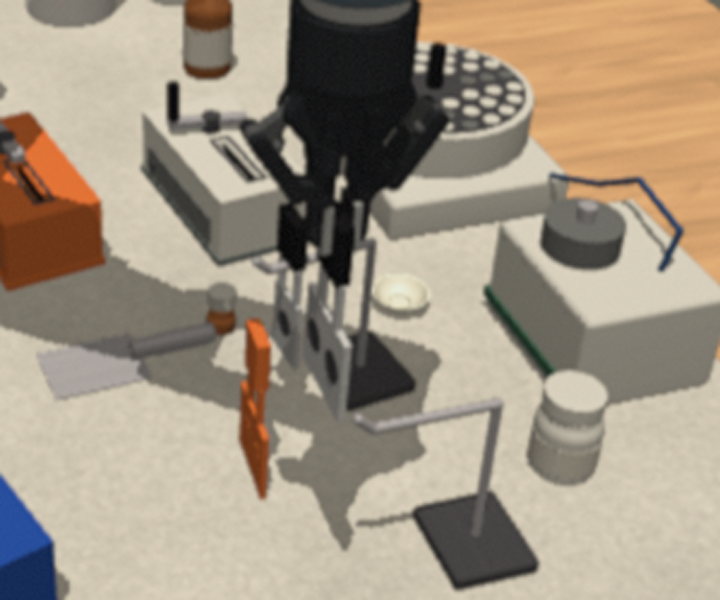

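Run:
```python
from h import *
S=[.5995,.1219]; o=q(.13)
bot.servo_line([.497,-.349,.40],velocity=.25)
bot.servo_line([*S,.40],ori=o,velocity=.25)
bot.servo_line([*S,.225],velocity=.15); bot.dwell(.3)
f0=get_obs()["wrist_force"]; s=get_obs(); print(f0.round(1),s["position"],s["time_s"])
a=snap("side","pics/s2.png"); snap("top","pics/t2.png")
cv2.imwrite('pics/m6.png',np.hstack([cv2.resize(cv2.imread('pics/s2.png')[160:270,300:420],(480,440),interpolation=cv2.INTER_CUBIC)]))
for z in np.arange(.215,.180,-.004):
    bot.servo_line([*S,z],velocity=.04); f=get_obs()["wrist_force"]-f0; print(round(z,3),f.round(1),(get_obs()["position"]-[*S,z]).round(4))
    if abs(f[2])>12 or np.hypot(*f[:2])>10: print("stop");break
print(get_obs()["time_s"])
```

```text
[-1.  0. -1.] [0.59965804 0.12193831 0.22543565] 22.2083
0.215 [ 1.3  0.1 -0.7] [-0.0003 -0.     -0.0005]
0.211 [ 0.4 -0.3 -0.4] [-0.0002 -0.0001 -0.0003]
0.207 [ 1.  -0.3  0.1] [-0.0002 -0.0001 -0.0003]
0.203 [ 0.8  0.2 -0.3] [-0.0002 -0.0001 -0.0003]
0.199 [ 0.6 -0.1 -0.6] [-0.0002 -0.     -0.0004]
0.195 [ 1.3 -0.7 -0.4] [-0.0002 -0.     -0.0003]
0.191 [1.1 0.8 0.6] [-0.0002 -0.     -0.0003]
0.187 [ 1.  -0.2 -0.3] [-0.0002 -0.     -0.0003]
0.183 [ 0.7 -0.4 -0.5] [-0.0002 -0.     -0.0003]
24.7083
```

View pics/m6.png

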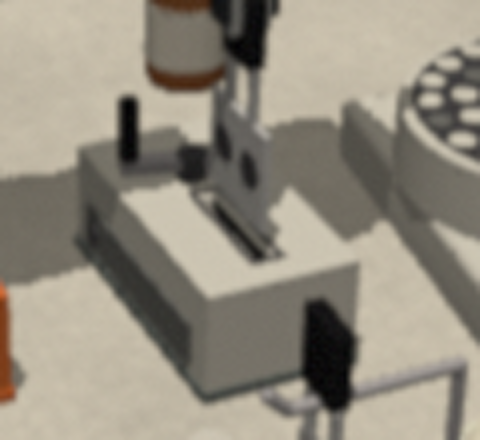

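Run:
```python
from h import *
S=[.5995,.1219]; f0=get_obs()["wrist_force"]
z=.183; bot.servo_line([*S,.157],velocity=.06); z=.157; print((get_obs()["wrist_force"]-f0).round(1))
while z>.147:
    z-=.0015; bot.servo_line([*S,z],velocity=.03); f=get_obs()["wrist_force"]-f0; print(round(z,4),f.round(1),get_obs()["position"][2].round(4))
    if abs(f[2])>10: break
d=dict(np.load('pics/d2.npz'))
k=onz(d,230+97*.35,100+217*.35,.1335)[:2];print("knob",k,"th",np.arctan2(-(k-PIV)[0],(k-PIV)[1])-YAW,np.hypot(*(k-PIV)),get_obs()["time_s"])
```

```text
[-0.4  0.3  0.2]
0.1555 [ 0.5  1.  -1. ] 0.1557
0.154 [0.6 0.4 0.5] 0.154
0.1525 [-0.4  0.1 -0.7] 0.1524
0.151 [0.3 0.3 0.7] 0.1511
0.1495 [-2.5  0.3 11.9] 0.151
knob [0.5537239  0.18956729] th 1.2968543846599703 0.03828307490143149 26.5417
```

Run:
```python
from h import *
S=[.5995,.1219]
bot.servo_line([*S,.1505],velocity=.03)
hand.move_gripper(.04); bot.dwell(.2); print(F())
bot.servo_line([*S,.24],velocity=.15)
hand.move_gripper(.032)
p,o=knob(1.32,.21); bot.reach(p,o); bot.servo_line(knob(1.32,.117)[0],velocity=.1); print(F())
hand.move_gripper(.020,strength=20); print(F(),get_obs()["gripper_width"])
for th in np.linspace(1.32,0,8)[1:]:
    p,o=knob(th,.117); bot.servo_line(p,ori=o,velocity=.08); print(round(th,2),F())
f0=get_obs()["wrist_force"]
for k in range(1,9):
    p,o=knob(0,.117,off=-.001*k); bot.servo_line(p,velocity=.03); f=get_obs()["wrist_force"]-f0; print(k,f.round(1))
    if np.hypot(*f[:2])>5: break
bot.servo_line(knob(0,.117)[0],velocity=.03)
hand.move_gripper(.036); bot.servo_line(knob(0,.25)[0],velocity=.15)
bot.reach([.60,.14,.30],q(0)); snap("wrist","pics/d3.png"); print(get_obs()["time_s"])
bot.reach([.35,.3,.35],q(0)); snap("side","pics/s3.png"); snap("top","pics/t3.png"); print(get_obs()["time_s"])
z=lambda f,x,y,w,h,W:cv2.resize(cv2.imread(f)[y:y+h,x:x+w],(W,600),interpolation=cv2.INTER_CUBIC)
cv2.imwrite('pics/m7.png',np.hstack([z('pics/d3.png',230,100,140,210,400),z('pics/s3.png',300,140,110,165,400)]))
```

```text
[ 0.9 -0.1  0.2]
[0.1 0.  0.8]
[ 0.4 -0.5 -0.2] 0.019703491100214004
1.13 [-0.3 -0.   0.6]
0.94 [ 0.1 -0.5  0.1]
0.75 [ 0.7  0.7 -0.5]
0.57 [-0.3  0.3 -0.7]
0.38 [-0.8  0.9  0.4]
0.19 [0.  0.  0.5]
0.0 [-0.6  0.3 -0.2]
1 [-0.6 -1.2  0. ]
2 [-0.3 -0.2 -0.1]
3 [-4.8  0.7  2.7]
4 [-7.7 -0.1  6.5]
36.375
37.625
```

View pics/m7.png

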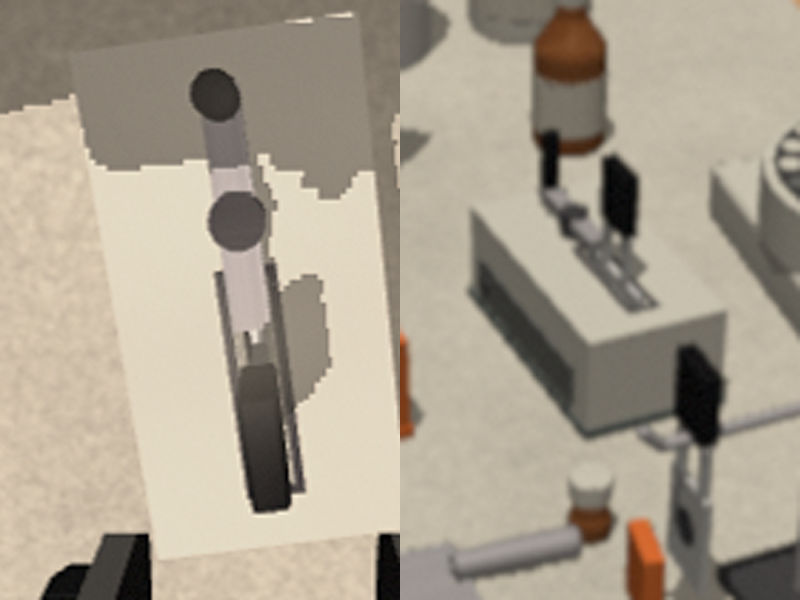

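Run:
```python
from h import *
d=dict(np.load('pics/d3.npz'))
k=onz(d,230+215*.35-.3,100+95*.35-.3,.1335)[:2];p=onz(d,230+237*.35-.3,100+221*.35-.3,.0925)[:2]
th=np.arctan2(-(k-p)[0],(k-p)[1])-.13;print(k,p,th)
if abs(th)<.06: print(hand_in())
```

```text
[0.58630217 0.22224248] [0.591192   0.18363103] -0.0040286700817468435
the job is handed in; nothing more can be done
None
```

The job is handed in at about 38 s: the wide carrier is fully home in the white dock, the latch bar is back against its stop over it (measured within 0.01 rad of shut), and the narrow carrier still hangs on its hook.

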